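# Stand the flat case on end in the sloping rack

## Robot

A 6-joint arm with a two-finger parallel gripper is mounted at the origin on a cart in front of the work surface, level with it; the furniture and walls round the work are solid. World frame = base frame: x ahead of the robot, y to its left, z up, the work surface at z = 0. Lengths are in mm, angles in rad, forces in N, time in s.
With the tool pointing down it reaches from about 350 to 875 mm from the base axis. Payload 4.2 kg.
Tool frame: the origin (TCP) lies midway between the tips of the shut fingers; the grasp point (between the pads) lies 19 mm behind it (arm.tcp_to_grasp is the distance from the TCP to the grasp point, in mm); z points along the fingers, y is the line along which they close (so a half turn about z gives the same grasp; the last joint's range is limited). The gripper opens to 85 mm and grips with 20 to 120 N. Pads are 22 mm wide; open, the fingers measure 114 mm over their backs; the gripper's body (76 mm by 85 mm) begins 54 mm behind the grasp point. The pads swing forward as they close: fully open they stand 13 mm farther back than shut.
Start: joints at [1.522, 0.385, 0.008, 0, -1.194, -0.259], TCP at [189.319, 595.615, 231.312] pointing down, gripper open.
Joint ranges: [-3.14, 3.14], [-1.21, 2.06], [-1.07, 1.41], [-3.16, 2.05], [-2.99, -0.16], [-3.1, 3.1]. Speed limits (rad/s): [2.79, 2.79, 3.14, 3.14, 3.14, 3.14].

## Interface

Orientations are given as a unit quaternion [x, y, z, w].
In Python, from bench import arm, get_image gives the robot as it stands.
- The arm moves only by the tool drive_tool, never from a script. Its argument "deltas" is a list of rows, each a list of 2 entries, a list of its own where there are three numbers: the shift along the tool's x, y, z in cm, then the turn, a rotation vector about the tool's x, y, z in degrees. In form: [[[x, y, z], [ax, ay, az]], ...]. A call has 1 to 12 rows; each row shifts and turns the commanded pose from where the row before left it, along the tool's axes as they then stand; what a row does not reach is not made up. A row lasts 1/10 s, in which the tool goes at most 50 mm and 8.59 degrees, less where a joint would pass 70% of its speed; a pose out of reach is approached as far as the arm can. A call with a gripper value outside its range is refused whole. "claw" is the finger opening in cm, from 0 to 8.54, set as the call begins (left out, the last holds). The fingers move at their own pace and stop on an object; the grip force is fixed at half the most. Time passes only in rows, so rows that do not move let the fingers close. It gives the time, the measured TCP pose, the force, the opening and the grip force at its end, in the units of the state.
- arm.read_state(): the state, without advancing time (a new reading comes with each control period).
- get_image(name): name is "side" or "top"; returns a dict with "img" (400x640x3 uint8, red, green, blue), "fx", "fy", "cx", "cy" (pixels), "eye" and "orientation" of the camera in the world. Camera axes: x right, y down, z forward; pixel columns grow to the right and rows downward; lengths in mm; the calibration is good to about 2 mm. A picture is of the moment at which its call begins. There is no depth.
- arm.job_done(): hands the job in; it is judged then, once.
The state is a dict: "clock": time; "joints": joint angles; "joint_vel": joint speeds; "joint_efforts": joint torques, N m; "position": TCP position; "ee_rot": TCP orientation; "contact_force": force on the tool from outside, world axes, zero at the start; "wrist_torque": the same for the moment, N m; "gripper_width": finger opening in mm; "grasp_force": force on a finger pad.
Only numpy, scipy, OpenCV 4.12 (cv2) and the standard library are available. Lean on these libraries where they do the work, as an engineer would, in place of code of your own. Each camera call takes 0.05 s, during which the arm holds its last target. There are 200 camera calls.

## Task

The flat black case of the calibration slide lies on the bench. Stand it on one of its short ends in the front slot of the small white rack (the slot behind the low lip with the orange strip), pushed fully home, centred between the sides and leaning back in the slot like the case already in the rear slot. Do it gently without ramming the rack, let go, and leave the canister, the cap and the bottle where they are.

Things in the scene. Friction and masses are not known exactly. Their poses are not given: they have to be found in the camera images.
- case: the flat black case with a pale label on top, a box 32 (x) x 82 (y) x 8.5 (z) mm, 50 g, loose, lying flat on the bench; origin at the centre of its underside, z up out of the label face, y along its length
- case_mid (a point): the middle of the black case's volume, 4.25 mm above its origin along its z
- rack: white plastic rack fixed to the bench, base 120 (x) x 70 (y) x 8 (z) mm from x -52 to +68; four fins 24 mm wide (y), 7 mm thick, leaning 20 degrees towards its +x, make three slots 20 mm apart in x. Origin on the bench, -x is its front. The rear slot holds a second, fixed, black case standing 82 mm out of the slot floor; the middle slot is empty
- front_slot: front slot of the rack: origin at the centre of its floor, 18 mm above the bench; z up along the slot, leaning 20 degrees to the rack's +x; y its width; x its thickness, away from the front. Clear gap 11.8 mm. Front lip 24 mm high (orange strip), fin behind 48 mm, both 24 mm wide. End stops 7 mm high, 37 mm apart in y, hold a case's foot. Fully home, the case's middle is 41 mm up z
- canister: black round canister, 37 mm diameter, 45 mm tall, bystander; origin at the centre of its underside
- cap: black round dust cap lying on the bench, 44 mm diameter, 12 mm tall, bystander; origin at the centre of its underside
- oil: small bottle with yellow label and black cap, 38 mm diameter, 84 mm tall, bystander; origin at the centre of its underside
Not all that is in view belongs to the job. Several things look just like the case: the one meant starts farthest to the robot's left.

How it is judged:
By the outcome, as a careful person would: the job done as asked, in the order asked, and still so for the second after the job is handed in, with the robot touching nothing.
It also fails if it takes over 46 s, if anything falls off the work surface, if the arm or the gripper's body presses on something with over 40 N, if the wrist force passes 120 N, or if a joint passes its speed limit or range.

## Working session

There is one attempt and no reset: what is moved stays moved. The work goes in short steps, Python scripts to look and compute and a tool call to move; the robot and the scene stay as the last step left them, time stands still between calls to the robot, and variables do not carry over. Pictures are saved under pics/ and viewed, at most 10 in all, crops included, and the job is handed in when it is done.

Besides the shell and the picture viewer there is one more tool, called after ">>>" as name([rows], argument=value, ...), one row to a line, values as JSON. drive_tool: Moves the arm, as the interface text tells. Its arguments: {"type":"object","properties":{"deltas":{"type":"array"},"claw":{"type":"number"}},"required":["deltas"]}

```bash
mkdir -p pics; cat > h.py <<'E'
import numpy as np, cv2
from bench import arm, get_image
from scipy.spatial.transform import Rotation as R
def ray(c,u,v):
    d=R.from_quat(c["orientation"]).apply([(u-c["cx"])/c["fx"],(v-c["cy"])/c["fy"],1]); return np.array(c["eye"]),d
def onplane(c,u,v,z):
    e,d=ray(c,u,v); return e+d*(z-e[2])/d[2]
def tri(c1,p1,c2,p2):
    e1,d1=ray(c1,*p1);e2,d2=ray(c2,*p2)
    t=np.linalg.lstsq(np.c_[d1,-d2],e2-e1,rcond=None)[0]
    a,b=e1+t[0]*d1,e2+t[1]*d2
    return (a+b)/2,np.linalg.norm(a-b)
def proj(c,P):
    q=R.from_quat(c["orientation"]).inv().apply(np.array(P)-c["eye"]); return q[...,:2]/q[...,2:]*[c["fx"],c["fy"]]+[c["cx"],c["cy"]]
E
python3 - <<'E'
from h import *
for n in("top","side"):
    c=get_image(n); cv2.imwrite(f"pics/{n}0.png",c["img"][:,:,::-1]); print(n,{k:np.round(v,3) for k,v in c.items() if k!="img"})
    import pickle; pickle.dump(c,open(f"pics/{n}0.pkl","wb"))
print(arm.read_state())
E
```

```text
top {'fx': np.float64(434.062), 'fy': np.float64(434.062), 'cx': np.float64(320.633), 'cy': np.float64(199.971), 'eye': array([ 416.677, -111.297,  907.185]), 'orientation': array([ 0.709, -0.698,  0.07 , -0.066])}
side {'fx': np.float64(478.687), 'fy': np.float64(478.687), 'cx': np.float64(318.049), 'cy': np.float64(208.842), 'eye': array([  63.417, -476.612,  766.911]), 'orientation': array([ 0.818, -0.444,  0.171, -0.323])}
{'clock': 0.1, 'joints': array([ 1.52160447e+00,  3.85495242e-01,  6.77977666e-03, -3.98402474e-04,
       -1.19401693e+00, -2.58605951e-01]), 'joint_vel': array([-0.00032383, -0.00094185,  0.00302665,  0.00105583, -0.00054315,
       -0.00018128]), 'joint_efforts': array([-6.88872660e-04, -3.93322921e+01,  1.88929063e+01,  4.19795260e+00,
       -2.60920482e-03,  8.98526693e-07]), 'position': array([189.18286404, 595.14153129, 230.33376907]), 'ee_rot': array([ 9.88169174e-01, -1.53364639e-01, -8.29681904e-05,  9.82083998e-04]), 'contact_force': array([-0.49443627,  0.73233442, -0.0471566 ]), 'wrist_torque': array([-0.01149581, -0.01185124,  0.03212473]), 'grasp_force': 0.0, 'gripper_width': 85.72578286693903}
```

View pics/top0.png

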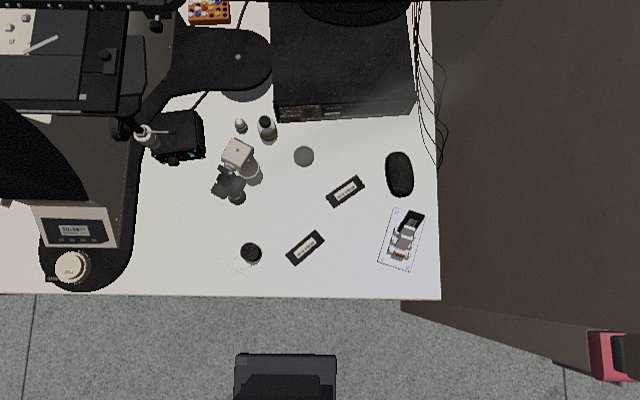

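View pics/side0.png

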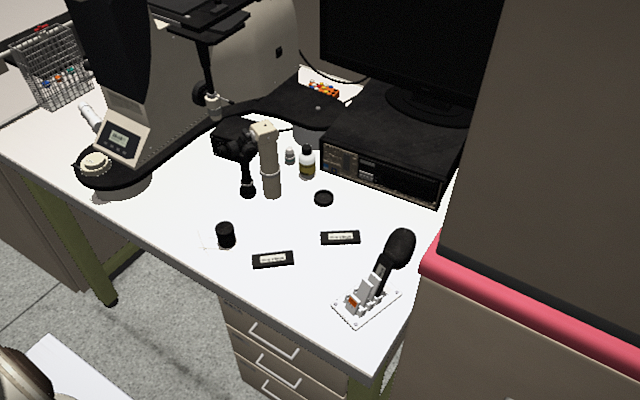

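The top view shows two lookalike cases, at about (305,247) and (345,191). The first is farther left, so it is the target. The rack is at about (402,240), and its orange lip faces the front at (398,258). In the side view the target is at (273,259) and the rack at (365,300). Next I'll enlarge these areas and measure.

```bash
python3 - <<'E'
from h import *; import pickle
T=pickle.load(open("pics/top0.pkl","rb"));S=pickle.load(open("pics/side0.pkl","rb"))
def quad(c,x0,y0,x1,y1):
    g=cv2.cvtColor(c["img"],cv2.COLOR_RGB2GRAY)[y0:y1,x0:x1]
    m=(g<110).astype(np.uint8); m=cv2.morphologyEx(m,cv2.MORPH_CLOSE,np.ones((9,9)))
    cs,_=cv2.findContours(m,0,2); k=max(cs,key=cv2.contourArea); r=cv2.minAreaRect(k)
    return np.array(r[0])+[x0,y0], cv2.boxPoints(r)+[x0,y0], cv2.contourArea(k)
for n,bt,bs in(("target",(278,222,334,272),(243,243,303,275)),("other",(320,168,374,214),(312,223,367,252))):
    ct,qt,at=quad(T,*bt); cs,qs,a2=quad(S,*bs)
    print(n,"tri",np.round(tri(T,ct,S,cs),1).tolist() if 0 else (np.round(tri(T,ct,S,cs)[0],1),round(tri(T,ct,S,cs)[1],1)))
    print(" top corners@8.5",np.round([onplane(T,*p,8.5)[:2] for p in qt],1).tolist()," side c",np.round(onplane(S,*cs,8.5),1), "top c",np.round(onplane(T,*ct,8.5),1))
for n,p in (("robotbase",(0,0,0)),):print(proj(T,np.array([p])) )
a=cv2.resize(T["img"][195:280,370:435,::-1],None,fx=6,fy=6,interpolation=2)
b=cv2.resize(S["img"][225:335,320:420,::-1],None,fx=5,fy=5,interpolation=2)
h=600;o=np.zeros((600,900,3),np.uint8);o[:a.shape[0],:a.shape[1]]=a;o[:b.shape[0],392:892]=b
cv2.imwrite("pics/c.png",o[:,:800] if 0 else cv2.resize(o,(800,533)))
E
```

```text
target tri (array([490.8, -81.9,   1.8]), np.float64(1.9))
 top corners@8.5 [[476.0, -41.8], [530.3, -102.7], [505.9, -124.2], [452.2, -63.3]]  side c [486.3 -84.7   8.5] top c [490.9 -82.8   8.5]
other tri (array([ 612.4, -164.8,    0.9]), np.float64(1.1))
 top corners@8.5 [[599.6, -121.7], [649.7, -189.5], [622.7, -208.1], [573.2, -140.4]]  side c [ 606.5 -167.6    8.5] top c [ 611.1 -164.8    8.5]
[[254.63279556 510.88874295]]
```

View pics/c.png

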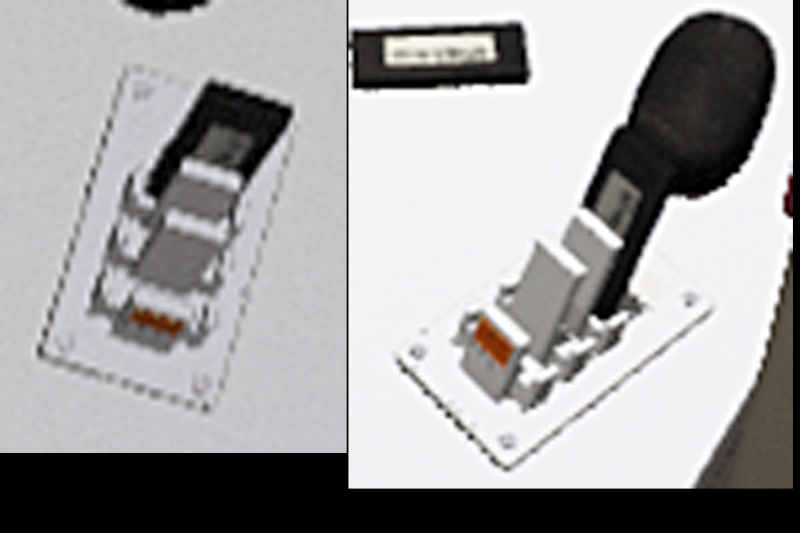

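The enlarged crop shows the rack base's front-left corner at top-view (377,261) and front-right at (410,272), and the target's near end. The label on the rear case faces front. I'll first pull the arm back from beside the microscope, towards the base and up, and get joint data on the way.

>>> drive_tool([
  [[0,3,-1],[0,0,0]],
  [[0,3.2,-1],[0,0,0]],
  [[0,3.2,-1],[0,0,0]],
  [[0,3.2,-1],[0,0,0]],
  [[0,3.2,-1],[0,0,0]],
  [[0,3.2,0],[0,0,0]],
  [[0,3.2,0],[0,0,0]],
  [[0,2.5,0],[0,0,0]],
])

```text
clock: 0.9
position: [114.2, 358.2, 281.0]
ee_rot: [0.988, -0.153, -0.0, 0.0]
contact_force: [-1.4, 0.0, 0.6]
gripper_width: 85.3
grasp_force: 0.0
```

```bash
python3 - <<'E'
from h import *; import pickle
s=arm.read_state();print(s["joints"],s["position"],s["ee_rot"])
T=pickle.load(open("pics/top0.pkl","rb"));S=pickle.load(open("pics/side0.pkl","rb"))
# orange strip
for n,c in(("T",T),("S",S)):
    i=c["img"].astype(int); m=((i[...,0]>i[...,2]+60)&(i[...,0]>120)); m[:200]=0; m[:,:330]=0;m[:,430 if n=="T" else 400:]=0
    cs,_=cv2.findContours(m.astype(np.uint8),0,2); k=max(cs,key=cv2.contourArea); r=cv2.minAreaRect(k); print(n,r, cv2.boxPoints(r).tolist(), np.argwhere(m).mean(0)[::-1])
a=cv2.resize(T["img"][202:277,373:433,::-1],None,fx=8,fy=8,interpolation=2)
b=cv2.resize(S["img"][253:335,326:408,::-1],None,fx=7,fy=7,interpolation=2)
for im,x0,y0,f in((a,373,202,8),(b,326,253,7)):
    for x in range(0,im.shape[1],f*10): cv2.putText(im,str(x0+x//f),(x,10),0,.35,(0,0,255),1); cv2.line(im,(x,12),(x,im.shape[0]),(255,180,0),1)
    for y in range(0,im.shape[0],f*10): cv2.putText(im,str(y0+y//f),(0,y+4),0,.35,(0,0,255),1); cv2.line(im,(22,y),(im.shape[1],y),(255,180,0),1)
cv2.imwrite("pics/d.png",a);cv2.imwrite("pics/e.png",b)
E
```

```text
[ 1.70077894e+00 -9.91748396e-02 -4.47466124e-01 -4.91166172e-04
 -1.22298327e+00 -4.37809129e-01] [114.19756351 358.19638059 280.99344285] [ 9.88165820e-01 -1.53389054e-01 -1.54642018e-04  2.94203443e-04]
T ((401.0, 255.0), (0.0, 0.0), 0.0) [[401.0, 255.0], [401.0, 255.0], [401.0, 255.0], [401.0, 255.0]] [401. 255.]
S ((352.25, 301.75), (11.31370735168457, 4.949747562408447), 45.0) [[346.5, 299.5], [350.0, 296.0], [358.0, 304.0], [354.5, 307.5]] [352.17647059 301.84313725]
```

View pics/d.png

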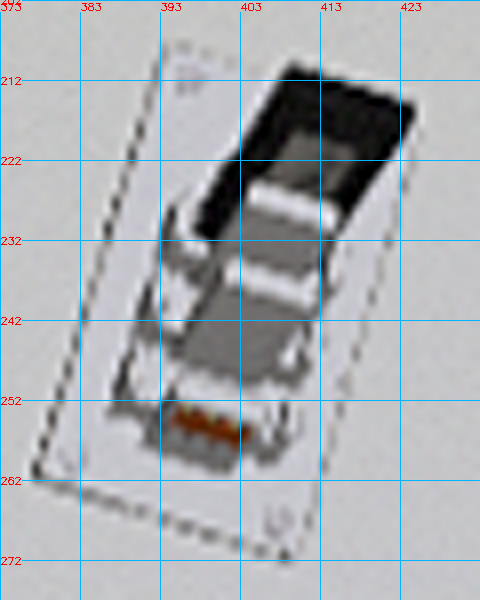

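View pics/e.png

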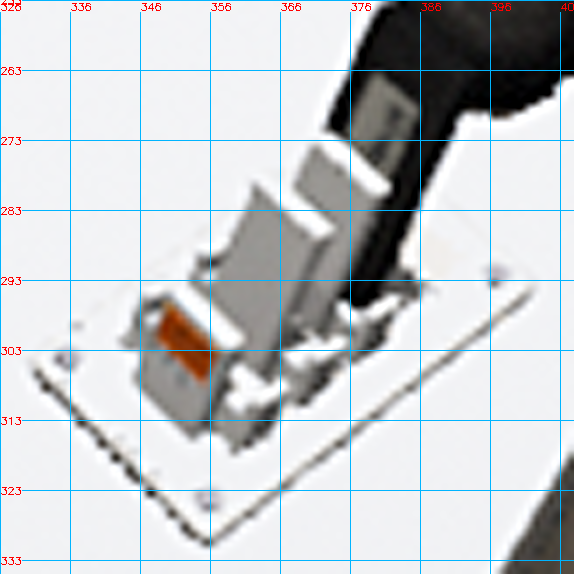

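The rack crops show the base's front corners at top-view (377.2,260.7) and (408.4,271.2), and side-view (331.0,305.4) and (355.3,330.4). They also show the top edges of the fins and the lip. I'll triangulate these.

```bash
python3 - <<'E'
from h import *; import pickle
T=pickle.load(open("pics/top0.pkl","rb"));S=pickle.load(open("pics/side0.pkl","rb"))
P={"baseFL":((377.2,260.7),(331,305.4)),"baseFR":((408.4,271.2),(355.3,330.4)),
"fin1L":((400.8,236.8),(362.3,279)),"fin1R":((411.6,239.8),(371,286.8)),
"fin2L":((403.2,227.4),(370.7,273.3)),"fin2R":((414.2,230.1),(379.1,280.8)),
"lipL":((394.1,252.2),(349.1,295.8)),"lipR":((404.4,255),(357.2,303.2))}
for k,(a,b) in P.items():
    p,g=tri(T,a,S,b); print(k,np.round(p,1),round(g,1))
for p in((377.2,260.7),(408.4,271.2),(393.6,207.2)): print("T z0",np.round(onplane(T,*p,0),1),"z8",np.round(onplane(T,*p,8),1)[:2])
for p in((331,305.4),(355.3,330.4),(401.6,294)): print("S z0",np.round(onplane(S,*p,0),1),"z8",np.round(onplane(S,*p,8),1)[:2])
E
```

```text
baseFL [ 466.9 -233.9   -2.4] 0.2
baseFR [ 4.462e+02 -2.978e+02 -1.000e-01] 0.5
fin1L [ 510.3 -271.9   59.9] 1.2
fin1R [ 504.6 -292.8   59.7] 1.6
fin2L [ 529.4 -277.7   58.7] 0.0
fin2R [ 523.9 -298.6   59. ] 1.6
lipL [ 481.9 -262.6   34.8] 1.1
lipR [ 476.4 -282.8   35.6] 1.8
T z0 [ 466.9 -233.7    0. ] z8 [ 466.4 -232.6]
T z0 [ 446.3 -298.     0. ] z8 [ 446.1 -296.3]
T z0 [ 580.2 -269.7    0. ] z8 [ 578.7 -268.3]
S z0 [ 465.6 -234.6    0. ] z8 [ 461.4 -237.2]
S z0 [ 445.9 -297.7    0. ] z8 [ 441.9 -299.6]
S z0 [ 558.2 -332.5    0. ] z8 [ 553. -334.]
```

The triangulation agrees with itself: rack yaw is about -17.3°, the slot floor centre about (486,-275), and the case centre about (490.5,-82.7) with its length at -48.3°. Now I'll swing to the case along a small radius, clear of the microscope.

>>> drive_tool([
  [[3.2,0.7,0],[0,0,0]],
  [[3.2,0.7,0],[0,0,0]],
  [[3.2,0.7,0],[0,0,0]],
  [[3.7,1.6,0],[0,0,0]],
  [[3.7,1.6,0],[0,0,0]],
  [[3.7,1.6,0],[0,0,0]],
  [[3,2.2,0],[0,0,0]],
  [[3,2.2,0],[0,0,0]],
  [[3,2.2,0],[0,0,0]],
  [[3,2.2,0],[0,0,0]],
])

```text
clock: 1.9
position: [378.9, 109.9, 281.2]
ee_rot: [0.988, -0.153, -0.0, -0.0]
contact_force: [1.1, 0.3, 1.2]
gripper_width: 85.7
grasp_force: 0.0
```

>>> drive_tool([
  [[2.7,2.5,0],[0,0,7]],
  [[2.7,2.5,0],[0,0,7]],
  [[2.7,2.5,0],[0,0,7]],
  [[2.7,2,0],[0,0,7]],
  [[2.7,1,0],[0,0,2.7]],
  [[0,0,0],[0,-5,0]],
  [[0,0,0],[0,-5,0]],
  [[0,0,0],[0,-5,0]],
  [[0,0,0],[0,-5,0]],
  [[0,0,0],[0,0,0]],
])

```text
clock: 2.9
position: [441.9, -49.6, 279.8]
ee_rot: [0.898, -0.405, -0.16, -0.071]
contact_force: [-0.3, -0.3, 0.3]
gripper_width: 85.5
grasp_force: 0.0
```

```bash
python3 - <<'E'
from h import *
s=arm.read_state();print(s["joints"].round(4).tolist(),s["position"].round(1),s["ee_rot"].round(4).tolist(),s["clock"]);print(R.from_quat(s["ee_rot"]).as_matrix().round(3))
E
```

```text
[0.0547, 0.1929, -0.0815, -0.273, -1.5236, 0.7132] [441.9 -49.6 279.8] [0.8976, -0.4046, -0.16, -0.0711] 2.9
[[ 0.621 -0.749 -0.23 ]
 [-0.704 -0.662  0.257]
 [-0.345  0.002 -0.939]]
```

```bash
cat > kin.py <<'E'
from h import *
from scipy.optimize import least_squares
D=[([1.52160447,.385495242,.00677977666,-.000398,-1.19401693,-.2586],[189.18,595.14,230.33]),
([1.70077894,-.0991748,-.447466,-.000491,-1.22298,-.4378],[114.2,358.2,281]),
([.0547,.1929,-.0815,-.273,-1.5236,.7132],[441.9,-49.6,279.8])]
s4=1
def fk(q,p):
    a1,h,L1,L2,e,d=p
    Ry=lambda a:R.from_euler("y",a)
    Rb=R.from_euler("z",q[0]-.2587)*Ry(q[1])
    Rf=Rb*Ry(-q[2]); Rw=Rf*R.from_euler("x",s4*q[3])*Ry(-q[4])
    pos=R.from_euler("z",q[0]-.2587).apply([a1,0,h])+Rb.apply([0,0,L1])+Rf.apply([L2,0,e])+Rw.apply([d,0,0])
    return pos,Rw
def fit():
    global s4; best=None
    for s in(1,-1):
        s4=s
        f=lambda p:np.r_[np.concatenate([fk(q,p)[0]-x for q,x in D]),np.array(p-[0,250,530,490,0,260])*[.05,.003,.003,.003,.02,.003]]
        r=least_squares(f,[0,250,530,490,0,260])
        if best is None or r.cost<best[0]: best=(r.cost,s,r.x,r.fun)
    s4=best[1]; return best
def ik(pos,z,p,q0=(.0,.2,-.1,-.3,-1,0)):
    # position + tool direction
    f=lambda q:np.r_[(fk(q,p)[0]-pos)/10,(fk(q,p)[1].apply([1,0,0])-z)*50]
    return least_squares(f,q0[:5],bounds=([-3.14,-1.21,-1.07,-3.16,-2.99],[3.14,2.06,1.41,2.05,-.1]))
E
python3 - <<'E'
from kin import *
b=fit();print(b[0],b[1],b[2].round(1),b[3].round(1)[:9]);p=b[2]
y=np.radians(-17.3);xr=np.array([np.cos(y),np.sin(y),0]);Z=np.array([0,0,1.])
print("toolz check",fk(D[2][0],p)[1].apply([1,0,0]))
u=np.sin(.349)*xr+np.cos(.349)*Z
f=np.array([.665,-.747,0])
for phi in(30,40,45,50,55):
    t=np.radians(20+phi); z=np.cos(t)*xr-np.sin(t)*Z
    tcp=np.array([486.1,-275.3,18])+50*u
    r=ik(tcp,z,p); g=np.radians(phi); r2=ik(np.array([496.5,-89.4,4]),-Z*np.cos(g)-f*np.sin(g),p)
    print(phi,r.cost.round(3),r.x.round(2),"grasp",r2.cost.round(3),r2.x.round(2))
E
```

```text
2466.6776343415922 -1 [ 229.4 -582.8  505.7    5.8  537.9  151.8] [ -0.3  -1.    1.3 -67.    7.   -8.7   2.1  -0.5   7.4]
toolz check [-0.15620587  0.30733972 -0.93869165]
30 0.0 [-0.29  1.03  1.39 -0.17 -1.25] grasp 51.47 [ 0.   -0.12 -1.07 -0.3  -1.09]
40 23.138 [-0.28 -0.22 -1.07 -0.45 -0.26] grasp 57.061 [-0.02 -0.09 -1.07 -0.35 -1.22]
45 17.328 [-0.28 -0.21 -1.07 -0.3  -0.32] grasp 61.346 [-0.03 -0.08 -1.07 -0.38 -1.29]
50 12.68 [-0.27 -0.2  -1.07 -0.2  -0.38] grasp 66.709 [-0.03 -0.07 -1.07 -0.4  -1.36]
55 9.048 [-0.27 -0.19 -1.07 -0.13 -0.45] grasp 73.231 [-0.04 -0.05 -1.07 -0.42 -1.42]
```

```bash
sed -i 's/q\[0\]-.2587/q[0]/g; s/\[a1,0,h\]/[a1,-159.7,h]/' kin.py
sed -i 's/f=lambda p:np.r_\[/f=lambda p:np.r_[(fk(D[2][0],p)[1].apply([1,0,0])-[-.23,.257,-.939])*300,/' kin.py
cat > chk.py <<'E'
from kin import *
b=fit();print(b[0],b[1],b[2].round(1),b[3].round(1)[:12]);p=b[2]
y=np.radians(-17.3);xr=np.array([np.cos(y),np.sin(y),0]);Z=np.array([0,0,1.])
u=np.sin(.349)*xr+np.cos(.349)*Z
f=np.array([.665,-.747,0])
for phi in(0,20,30,40,45,50,55):
    t=np.radians(20+phi); z=np.cos(t)*xr-np.sin(t)*Z
    tcp=np.array([486.1,-275.3,18])+50*u
    r=ik(tcp,z,p); r3=ik(tcp,z,p,(0,.5,-.2,-2.8,-.6)); g=np.radians(phi); r2=ik(np.array([496.5,-89.4,4]),-Z*np.cos(g)-f*np.sin(g),p)
    print(phi,r.cost.round(3),r.x.round(2),"flip",r3.cost.round(3),r3.x.round(2),"grasp",r2.cost.round(3),r2.x.round(2))
E
python3 chk.py
```

```text
213.98954550711616 -1 [299.1  61.6 559.9 103.1  -2.3 310.2] [ 0.1  0.   0.1 -0.1  0.2 -0.3 -0.  -0.7 -9.7 -0.1 -2.5 10. ]
0 88.016 [ 1.56 -1.21 -1.07  1.19 -1.93] flip 505.453 [-0.25 -0.05 -1.07 -3.16 -0.38] grasp 116.551 [ 0.08  0.57 -1.02 -0.3  -0.1 ]
20 308.53 [-0.1  -0.03 -1.04  2.05 -0.19] flip 286.033 [-0.27  0.17 -1.07 -3.14 -0.33] grasp 55.009 [-0.05  0.81 -1.07 -1.54 -0.25]
30 223.168 [-0.18  0.14 -0.97  2.05 -0.1 ] flip 201.837 [-0.27  0.27 -1.07 -3.12 -0.29] grasp 36.755 [-0.1   0.92 -1.07 -1.46 -0.34]
40 151.705 [-0.18  0.26 -0.99  2.05 -0.1 ] flip 134.153 [-0.27  0.36 -1.07 -3.11 -0.24] grasp 23.338 [-0.14  1.03 -1.07 -1.38 -0.43]
45 128.528 [-0.25  0.31 -0.86  0.09 -0.1 ] flip 106.219 [-0.27  0.4  -1.07 -3.1  -0.22] grasp 18.164 [-0.15  1.08 -1.07 -1.34 -0.47]
50 99.976 [-0.25  0.37 -0.87 -0.   -0.1 ] flip 99.976 [-0.25  0.37 -0.87 -0.   -0.1 ] grasp 13.875 [-0.17  1.14 -1.07 -1.31 -0.5 ]
55 75.391 [-0.25  0.42 -0.89 -0.05 -0.1 ] flip 75.391 [-0.25  0.42 -0.89 -0.05 -0.1 ] grasp 10.373 [-0.18  1.19 -1.07 -1.27 -0.54]
```

>>> drive_tool([
  [[0,0,0],[0,-7.5,0]],
  [[0,0,0],[0,-7.5,0]],
  [[0,0,0],[0,-5,0]],
  [[0,0,0],[0,0,0]],
])

```text
clock: 3.3
position: [441.2, -49.2, 279.0]
ee_rot: [0.856, -0.386, -0.314, -0.14]
contact_force: [-0.2, -0.5, -1.0]
gripper_width: 85.4
grasp_force: 0.0
```

```bash
cat > st.py <<'E'
from h import *
s=arm.read_state();print(s["joints"].round(4).tolist(),s["position"].round(1).tolist(),s["ee_rot"].round(4).tolist(),s["clock"]);print(R.from_quat(s["ee_rot"]).as_matrix().round(3).tolist())
E
python3 st.py
```

```text
[-0.0872, 0.3565, 0.0844, -0.4737, -1.821, 0.8162] [441.2, -49.2, 279.0] [0.8561, -0.3861, -0.314, -0.1395] 3.3
[[0.505, -0.749, -0.43], [-0.573, -0.663, 0.481], [-0.645, 0.004, -0.764]]
```

>>> drive_tool([
  [[2,0,3],[0,0,0]],
  [[2,0,3],[0,0,0]],
  [[2,0,3],[0,0,0]],
  [[0,0,0],[0,0,0]],
])

```text
clock: 3.7
position: [429.9, -38.5, 171.0]
ee_rot: [0.856, -0.385, -0.316, -0.138]
contact_force: [-1.1, 1.4, 0.6]
gripper_width: 85.1
grasp_force: 0.0
```

```bash
python3 st.py
```

```text
[-0.0682, 0.4409, -0.0838, -0.4657, -1.592, 0.9165] [429.9, -38.5, 171.0] [0.8562, -0.3849, -0.3157, -0.1382] 3.7
[[0.504, -0.746, -0.434], [-0.572, -0.666, 0.48], [-0.647, 0.006, -0.762]]
```

```bash
cat > kin.py <<'E'
from h import *
from scipy.optimize import least_squares
D=[([1.52160447,.385495242,.00677977666,-.000398,-1.19401693,-.2586],[189.18,595.14,230.33],[0,0,-1]),
([1.70077894,-.0991748,-.447466,-.000491,-1.22298,-.4378],[114.2,358.2,281],[0,0,-1]),
([.0547,.1929,-.0815,-.273,-1.5236,.7132],[441.9,-49.6,279.8],[-.23,.257,-.939]),
([-0.0872, 0.3565, 0.0844, -0.4737, -1.821, 0.8162],[441.2, -49.2, 279.0],[-.43,.481,-.764]),
([-0.0682, 0.4409, -0.0838, -0.4657, -1.592, 0.9165],[429.9, -38.5, 171.0],[-.434,.48,-.762])]
s4=-1
Ry=lambda a:R.from_euler("y",a)
def fk(q,p):
    a1,h,L1,L2,e,d,lat,o1=p
    R1=R.from_euler("z",q[0]+o1); Rb=R1*Ry(q[1])
    Rf=Rb*Ry(-q[2]); Rw=Rf*R.from_euler("x",s4*q[3])*Ry(-q[4])
    return R1.apply([a1,lat,h])+Rb.apply([0,0,L1])+Rf.apply([L2,0,e])+Rw.apply([d,0,0]),Rw
P0=np.array([0,150,530,400,0,260,-100,-.1])
def fit():
    global s4; best=None
    for s in(1,-1):
        s4=s
        f=lambda p:np.r_[np.concatenate([np.r_[fk(q,p)[0]-x,(fk(q,p)[1].apply([1,0,0])-z)*200] for q,x,z in D]),(p-P0)*[.01,.003,.003,.003,.01,.003,.001,.001]]
        for sg in(1,-1):
            r=least_squares(f,P0*[1,1,1,1,1,1,sg,sg])
            if best is None or r.cost<best[0]: best=(r.cost,s,r.x,r.fun)
    s4=best[1]; return best
def ik(pos,z,p,q0=(.0,.2,-.1,-.3,-1,0)):
    f=lambda q:np.r_[(fk(q,p)[0]-pos)/10,(fk(q,p)[1].apply([1,0,0])-z)*50]
    return least_squares(f,q0[:5],bounds=([-3.14,-1.21,-1.07,-3.16,-2.99],[3.14,2.06,1.41,2.05,-.16]))
E
sed -i 's/\[:12\]/[:30].reshape(5,6)/' chk.py; python3 chk.py
```

```text
2665.4868563983464 -1 [ -34.7  189.1  550.5  460.   -36.6  300.  -165.4    0. ] [[-12.2 -13.  -35.3  -0.1  -0.4   0. ]
 [ -3.5  -5.7 -35.6  -0.1  -0.1   0. ]
 [  2.8   2.1   8.   -1.4  -1.3   0.1]
 [  5.7  -9.6  37.9  -2.8  -2.5   0. ]
 [  8.8  -9.3  25.   -2.8  -2.6  -0.1]]
0 116.227 [ 0.51  0.41 -1.07  2.05 -1.13] flip 3.653 [-0.27  0.65 -0.9  -3.16 -1.19] grasp 0.0 [ 0.13  0.46 -0.42 -0.   -0.69]
20 31.996 [-0.07  0.24 -0.73  2.05 -0.29] flip 3.015 [-0.27  0.4  -0.77 -3.16 -0.47] grasp 0.0 [-0.03  0.6  -0.21 -0.3  -1.02]
30 3.088 [-0.15  0.3  -0.68  2.05 -0.16] flip 2.59 [-0.27  0.35 -0.68 -3.16 -0.16] grasp 0.0 [-0.09  0.68 -0.12 -0.39 -1.19]
40 0.017 [-0.21  0.33 -0.58  0.38 -0.16] flip 25.352 [-0.25  0.41 -0.7  -3.16 -0.16] grasp 0.0 [-0.14  0.77 -0.02 -0.46 -1.36]
45 0.0 [-0.22  0.34 -0.52  0.17 -0.28] flip 0.0 [-0.22  0.34 -0.52  0.17 -0.28] grasp 0.0 [-0.16  0.81  0.03 -0.49 -1.45]
50 0.0 [-0.23  0.35 -0.46  0.09 -0.41] flip 0.0 [-0.23  0.35 -0.46  0.09 -0.41] grasp 0.0 [-0.17  0.86  0.07 -0.52 -1.53]
55 0.0 [-0.23  0.37 -0.4   0.05 -0.54] flip 0.0 [-0.23  0.37 -0.4   0.05 -0.54] grasp 0.0 [-0.19  0.9   0.11 -0.55 -1.61]
```

```bash
sed -i 's/a1,h,L1,L2,e,d,lat,o1=p/a1,h,L1,L2,e,d,lat,o1,t,b=p/; s/\[0,0,L1\]/[b,0,L1]/; s/\[d,0,0\]/[d,0,t]/; s/-100,-.1\])/-100,-.1,0,0])/; s/.001,.001\]/.001,.001,.01,.01]/; s/,sg,sg\]/,sg,sg,1,1]/' kin.py; python3 chk.py
```

```text
92.71601598324254 -1 [ -82.6  210.5  569.2  373.5  -57.4  316.3 -158.9   -0.   141.1    5.1] [[-0.7 -1.4 -2.2 -0.1 -0.4  0. ]
 [-0.5 -2.  -1.3 -0.1 -0.1  0. ]
 [ 6.3 -1.7  3.1  0.1  0.   0.1]
 [-3.5  7.6 -0.8  0.   0.1  0. ]
 [ 0.8 -6.7  1.2 -0.  -0.  -0.1]]
0 2.533 [-0.25  0.6  -0.65 -3.16 -0.9 ] flip 2.533 [-0.25  0.6  -0.65 -3.16 -0.9 ] grasp 0.0 [ 0.14  0.58 -0.56 -0.   -0.43]
20 51.853 [-0.29  0.51 -0.36  2.05 -0.16] flip 2.153 [-0.25  0.53 -0.34 -3.16 -0.18] grasp 0.0 [ 0.03  0.62 -0.31 -0.34 -0.91]
30 32.535 [-0.3   0.56 -0.38  2.05 -0.16] flip 22.543 [-0.24  0.57 -0.36 -3.16 -0.16] grasp 0.0 [-0.04  0.67 -0.16 -0.4  -1.15]
40 35.496 [-0.3   0.53 -0.49  0.8  -0.16] flip 87.392 [-0.23  0.61 -0.39 -3.16 -0.16] grasp 0.0 [-0.11  0.75 -0.02 -0.45 -1.39]
45 15.557 [-0.27  0.53 -0.53  0.33 -0.16] flip 15.557 [-0.27  0.53 -0.53  0.33 -0.16] grasp 0.0 [-0.14  0.79  0.06 -0.48 -1.5 ]
50 2.806 [-0.26  0.54 -0.56  0.17 -0.16] flip 2.806 [-0.26  0.54 -0.56  0.17 -0.16] grasp 0.0 [-0.17  0.84  0.13 -0.5  -1.61]
55 0.0 [-0.24  0.55 -0.55  0.08 -0.21] flip 0.0 [-0.24  0.55 -0.55  0.08 -0.21] grasp 0.0 [-0.19  0.88  0.2  -0.52 -1.71]
```

```bash
sed -i 's/,t,b=p/,t,b,l2=p/; s/\[d,0,t\]/[d,l2,t]/; s/,0,0\])$/,0,0,0])/; s/.01,.01\])/.01,.01,.01])/; s/.01,.01\] *)\?/&/; s/,1,1\])/,1,1,1])/' kin.py; grep -n "P0\|.01,.01" kin.py | head; sed -i 's/.001,.001,.01,.01\]/.001,.001,.01,.01,.01]/' kin.py; python3 chk.py
```

```text
15:P0=np.array([0,150,530,400,0,260,-100,-.1,0,0,0])
20:        f=lambda p:np.r_[np.concatenate([np.r_[fk(q,p)[0]-x,(fk(q,p)[1].apply([1,0,0])-z)*200] for q,x,z in D]),(p-P0)*[.01,.003,.003,.003,.01,.003,.001,.001,.01,.01]]
22:            r=least_squares(f,P0*[1,1,1,1,1,1,sg,sg,1,1,1])
1.3803818309895166 -1 [-1.400e+00  1.610e+02  5.649e+02  4.213e+02 -4.000e-01  2.980e+02
 -2.200e+00  0.000e+00  2.000e+00  1.000e-01 -1.576e+02] [[-0.  -0.  -0.  -0.1 -0.4  0. ]
 [-0.  -0.  -0.  -0.1 -0.1  0. ]
 [ 0.1 -0.   0.1  0.1  0.   0.1]
 [-0.1  0.1 -0.   0.   0.   0. ]
 [ 0.  -0.1  0.  -0.  -0.1 -0.1]]
0 0.0 [-1.06  0.68 -0.78 -2.35 -1.15] flip 0.0 [-1.06  0.68 -0.78 -2.35 -1.15] grasp 0.0 [ 0.14  0.48 -0.55  0.   -0.54]
20 0.0 [-0.8   0.39 -0.54 -1.97 -0.41] flip 0.0 [-0.8   0.39 -0.54 -1.97 -0.41] grasp 0.0 [-0.02  0.6  -0.23 -0.3  -1.  ]
30 1.636 [-0.5   0.36 -0.45 -1.22 -0.16] flip 1.636 [-0.5   0.36 -0.45 -1.22 -0.16] grasp 0.0 [-0.09  0.68 -0.11 -0.38 -1.21]
40 4.959 [-0.29  0.35 -0.56 -0.29 -0.16] flip 4.959 [-0.29  0.35 -0.56 -0.29 -0.16] grasp 0.0 [-0.14  0.76  0.   -0.44 -1.4 ]
45 1.174 [-0.23  0.36 -0.63  0.03 -0.16] flip 1.174 [-0.23  0.36 -0.63  0.03 -0.16] grasp 0.0 [-0.16  0.8   0.06 -0.47 -1.49]
50 0.0 [-0.21  0.37 -0.63  0.13 -0.22] flip 0.0 [-0.21  0.37 -0.63  0.13 -0.22] grasp 0.0 [-0.18  0.85  0.11 -0.49 -1.58]
55 0.0 [-0.22  0.39 -0.54  0.06 -0.38] flip 0.0 [-0.22  0.39 -0.54  0.06 -0.38] grasp 0.0 [-0.2   0.89  0.16 -0.52 -1.67]
```

The kinematic fit now agrees to 0.1 mm. It shows the placing pose needs the tool at least about 70° below horizontal, so I'll grasp with a 52° lean. Next: lean, set the fingers to 5 cm, and go above the case.

>>> drive_tool([
  [[0,0,0],[0,-6,0]],
  [[0,0,0],[0,-6,0]],
  [[3,-0.3,0.4],[0,0,0]],
  [[3,-0.3,0.4],[0,0,0]],
  [[3,-0.3,0.4],[0,0,0]],
  [[3,-0.3,0.4],[0,0,0]],
  [[3,-0.3,0.4],[0,0,0]],
  [[0,0,0],[0,0,0]],
], claw=5.0)

```text
clock: 4.5
position: [495.6, -87.5, 41.7]
ee_rot: [0.82, -0.368, -0.401, -0.178]
contact_force: [-1.4, 0.3, -0.4]
gripper_width: 49.9
grasp_force: 0.0
```

```bash
python3 st.py; python3 - <<'E'
from h import *
T=get_image("top");S=get_image("side")
a=cv2.resize(T["img"][200:290,265:355,::-1],None,fx=4.4,fy=4.4,interpolation=2)
b=cv2.resize(S["img"][200:290,225:315,::-1],None,fx=4.4,fy=4.4,interpolation=2)
cv2.imwrite("pics/f.png",np.hstack([a,b]))
E
```

```text
[-0.1825, 0.8102, 0.1314, -0.5064, -1.6699, 1.0681] [495.6, -87.5, 41.7] [0.8197, -0.3684, -0.4007, -0.1784] 4.5
[[0.407, -0.747, -0.525], [-0.461, -0.665, 0.588], [-0.788, 0.003, -0.615]]
```

View pics/f.png

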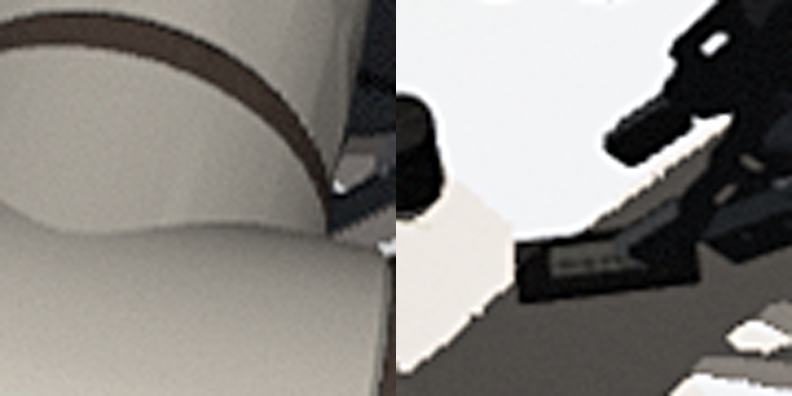

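The side view shows the open fingers straddling the case, over the label half towards the far end. The top view is blocked by the arm. I'll go down, then feel for the bench.

>>> drive_tool([
  [[0.7,0,0.7],[0,0,0]],
  [[0.6,0,0.7],[0,0,0]],
  [[0.6,0,0.7],[0,0,0]],
  [[0,0,0],[0,0,0]],
  [[0.16,0,0.12],[0,0,0]],
  [[0,0,0],[0,0,0]],
])

```text
clock: 5.2
position: [492.1, -83.5, 13.3]
ee_rot: [0.82, -0.368, -0.4, -0.179]
contact_force: [-0.0, 0.1, -0.1]
gripper_width: 49.8
grasp_force: 0.0
```

>>> drive_tool([
  [[0.16,0,0.12],[0,0,0]],
  [[0,0,0],[0,0,0]],
])

```text
clock: 5.4
position: [492.1, -83.5, 11.3]
ee_rot: [0.82, -0.368, -0.4, -0.18]
contact_force: [-0.7, 0.1, -0.8]
gripper_width: 50.1
grasp_force: 0.0
```

>>> drive_tool([
  [[0.16,0,0.12],[0,0,0]],
  [[0,0,0],[0,0,0]],
])

```text
clock: 5.6
position: [492.0, -83.5, 9.2]
ee_rot: [0.82, -0.368, -0.4, -0.179]
contact_force: [0.1, 0.0, 0.6]
gripper_width: 50.5
grasp_force: 0.0
```

>>> drive_tool([
  [[0.08,0,0.06],[0,0,0]],
  [[0,0,0],[0,0,0]],
])

```text
clock: 5.8
position: [492.1, -83.5, 8.3]
ee_rot: [0.82, -0.368, -0.4, -0.179]
contact_force: [0.6, -1.0, 0.5]
gripper_width: 50.0
grasp_force: 0.0
```

>>> drive_tool([
  [[0.08,0,0.06],[0,0,0]],
  [[0,0,0],[0,0,0]],
])

```text
clock: 6.0
position: [492.1, -83.5, 7.3]
ee_rot: [0.82, -0.368, -0.4, -0.179]
contact_force: [-0.1, 0.6, -0.5]
gripper_width: 50.2
grasp_force: 0.0
```

>>> drive_tool([
  [[0.08,0,0.06],[0,0,0]],
  [[0,0,0],[0,0,0]],
])

```text
clock: 6.2
position: [492.1, -83.5, 6.3]
ee_rot: [0.82, -0.368, -0.4, -0.179]
contact_force: [0.4, 0.9, 0.1]
gripper_width: 50.0
grasp_force: 0.0
```

>>> drive_tool([
  [[0.08,0,0.06],[0,0,0]],
  [[0,0,0],[0,0,0]],
])

```text
clock: 6.4
position: [492.1, -83.5, 5.3]
ee_rot: [0.82, -0.368, -0.4, -0.179]
contact_force: [0.0, 0.2, 0.5]
gripper_width: 50.0
grasp_force: 0.0
```

>>> drive_tool([
  [[0.08,0,0.06],[0,0,0]],
  [[0,0,0],[0,0,0]],
])

```text
clock: 6.6
position: [492.2, -83.6, 5.0]
ee_rot: [0.82, -0.368, -0.4, -0.18]
contact_force: [0.4, 0.0, 3.0]
gripper_width: 49.9
grasp_force: 1.6
```

>>> drive_tool([
  [[0.08,0,0.06],[0,0,0]],
  [[0,0,0],[0,0,0]],
])

```text
clock: 6.8
position: [492.1, -83.6, 4.8]
ee_rot: [0.82, -0.367, -0.4, -0.18]
contact_force: [-0.6, -0.5, 7.3]
gripper_width: 49.9
grasp_force: 3.5
```

The fingers touch the bench at TCP z≈5.1. I'll raise about 3.3 mm and close.

>>> drive_tool([
  [[-0.26,0,-0.2],[0,0,0]],
  [[0,0,0],[0,0,0]],
])

```text
clock: 7.0
position: [492.5, -83.7, 6.7]
ee_rot: [0.82, -0.368, -0.399, -0.179]
contact_force: [0.6, 0.4, -0.2]
gripper_width: 50.0
grasp_force: 0.0
```

>>> drive_tool([
  [[0,0,0],[0,0,0]],
  [[0,0,0],[0,0,0]],
  [[0,0,0],[0,0,0]],
  [[0,0,0],[0,0,0]],
  [[0,0,0],[0,0,0]],
  [[0,0,0],[0,0,0]],
], claw=2.0)

```text
clock: 7.6
position: [492.1, -83.7, 6.7]
ee_rot: [0.82, -0.368, -0.4, -0.179]
contact_force: [0.8, -0.5, 2.5]
gripper_width: 29.7
grasp_force: 60.0
```

>>> drive_tool([
  [[-1.2,0,-0.9],[0,0,0]],
  [[-2.4,0,-1.8],[0,0,0]],
  [[-2.4,0,-1.8],[0,0,0]],
  [[-2.4,0,-1.8],[0,0,0]],
  [[0,0,0],[0,0,0]],
])

```text
clock: 8.1
position: [492.9, -82.7, 116.2]
ee_rot: [0.822, -0.367, -0.395, -0.18]
contact_force: [0.1, 0.4, -0.5]
gripper_width: 29.4
grasp_force: 59.2
```

```bash
python3 st.py; python3 - <<'E'
from h import *
T=get_image("top");S=get_image("side")
b=cv2.resize(S["img"][160:290,215:345,::-1],None,fx=4.4,fy=4.4,interpolation=2)
cv2.imwrite("pics/g.png",b)
E
```

```text
[-0.1778, 0.7042, 0.1489, -0.5178, -1.7654, 1.0106] [492.9, -82.7, 116.2] [0.8224, -0.3673, -0.3954, -0.18] 8.1
[[0.417, -0.746, -0.518], [-0.462, -0.665, 0.587], [-0.783, -0.006, -0.622]]
```

View pics/g.png

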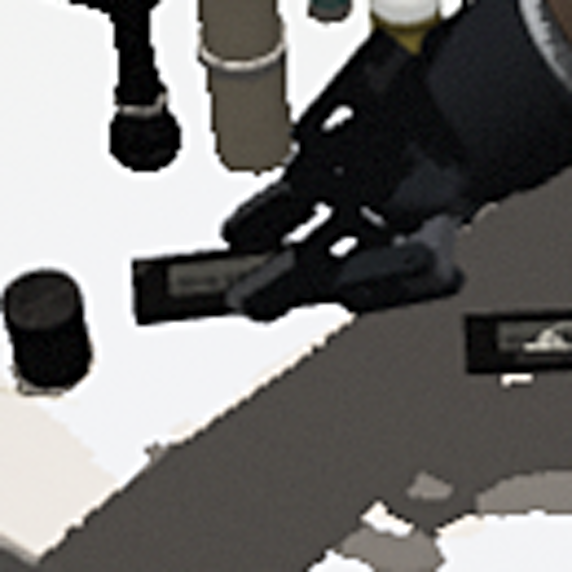

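The lifted case is still level in the fingers: its near end is at crop (135,262)–(138,323), and the bench below is clear. I'll work out the turn (about +70° pitch plus yaw) and the pre-insert pose, and check both for reach.

```bash
cat > plan.py <<'E'
from kin import *
p=fit()[2]
PHI=np.radians(51.9); CT=np.array([.82,0,2.93])   # case middle in the tool frame
y=np.radians(-17.3);xr=np.array([np.cos(y),np.sin(y),0]);yr=np.array([-np.sin(y),np.cos(y),0]);Z=np.array([0,0,1.])
c,s=np.cos(np.radians(20)),np.sin(np.radians(20)); u=s*xr+c*Z; xs=c*xr-s*Z; SO=np.array([486.1,-275.3,18])
zt=xs*np.cos(PHI)-u*np.sin(PHI); xt=u*np.cos(PHI)+xs*np.sin(PHI); RT=R.from_matrix(np.c_[xt,np.cross(zt,xt),zt])
def goal(h): return SO+h*u-RT.apply(CT)
def delta(st,h):
    Rn=R.from_quat(st["ee_rot"]); return Rn.inv().apply(goal(h)-st["position"])/10, np.degrees((Rn.inv()*RT).as_rotvec())
E
python3 - <<'E'
from plan import *
st=arm.read_state(); R0=R.from_quat(st["ee_rot"]); 
rv=(R0.inv()*RT).as_rotvec(); print("rotvec deg",np.degrees(rv).round(1),"goal",goal(101).round(1),goal(41).round(1)); q=st["joints"][:5]
for k in range(0,11,2):
    Rk=R0*R.from_rotvec(rv*k/10); r=ik(st["position"]+[0,0,30],Rk.apply([0,0,1]),p,q); q=r.x; print(k,r.cost.round(3),q.round(2))
P=st["position"]+[0,0,30]
print("after turn, tool delta to 101u:",(RT.inv().apply(goal(101)-P)/10).round(2), "world",(goal(101)-P).round(1))
for a in np.linspace(0,1,5):
    r=ik(P+(goal(101)-P)*a,zt,p,q);q=r.x;print(a,r.cost.round(3),q.round(2))
r=ik(goal(41),zt,p,q);print(r.cost.round(3),r.x.round(2))
E
```

```text
rotvec deg [ -9.7  68.1 -31.6] goal [ 517.5 -285.1  115.4] [ 497.9 -279.    59.1]
0 0.0 [-0.18  0.67  0.17 -0.52 -1.81]
2 0.0 [-0.11  0.56  0.05 -0.41 -1.6 ]
4 0.0 [-0.03  0.44 -0.09 -0.3  -1.35]
6 0.0 [ 0.06  0.33 -0.27 -0.18 -1.08]
8 0.0 [ 0.16  0.22 -0.48 -0.01 -0.78]
10 0.0 [ 0.23  0.13 -0.78  0.41 -0.41]
after turn, tool delta to 101u: [ 7.28 18.61  5.26] world [  26.3 -203.1  -27.4]
0.0 0.0 [ 0.23  0.13 -0.78  0.41 -0.41]
0.25 0.0 [ 0.11  0.17 -0.74  0.33 -0.4 ]
0.5 0.0 [-0.    0.21 -0.67  0.24 -0.4 ]
0.75 0.0 [-0.11  0.26 -0.59  0.15 -0.41]
1.0 0.0 [-0.22  0.32 -0.49  0.06 -0.44]
0.0 [-0.21  0.38 -0.61  0.1  -0.26]
```

>>> drive_tool([
  [[-2.35,0,-1.9],[0,0,0]],
  [[0,0,0],[-0.97,6.81,-3.16]],
  [[0,0,0],[-0.97,6.81,-3.16]],
  [[0,0,0],[-0.97,6.81,-3.16]],
  [[0,0,0],[-0.97,6.81,-3.16]],
  [[0,0,0],[-0.97,6.81,-3.16]],
  [[0,0,0],[-0.97,6.81,-3.16]],
  [[0,0,0],[-0.97,6.81,-3.16]],
  [[0,0,0],[-0.97,6.81,-3.16]],
  [[0,0,0],[-0.97,6.81,-3.16]],
  [[0,0,0],[-0.97,6.81,-3.16]],
  [[0,0,0],[0,0,0]],
])

```text
clock: 9.4
position: [482.6, -86.5, 137.3]
ee_rot: [0.978, -0.152, 0.139, 0.026]
contact_force: [-1.2, -0.1, -1.8]
gripper_width: 30.0
grasp_force: 59.5
```

```bash
python3 - <<'E'
from plan import *
st=arm.read_state(); print(st["position"].round(1),st["gripper_width"])
for h in(150,101):d=delta(st,h);print(h,d[0].round(2),d[1].round(2))
E
```

```text
[482.6 -86.5 137.3] 30.04274784331042
150 [11.25 17.85  0.92] [ 0.61  1.82 -0.3 ]
101 [ 8.35 17.83  4.87] [ 0.61  1.82 -0.3 ]
```

>>> drive_tool([
  [[1.4,2.2,0.1],[0.1,0.3,0]],
  [[1.4,2.2,0.1],[0.1,0.3,0]],
  [[1.4,2.2,0.1],[0.1,0.3,0]],
  [[1.4,2.2,0.1],[0.1,0.3,-0.1]],
  [[1.4,2.2,0.1],[0.1,0.3,-0.1]],
  [[1.4,2.3,0.1],[0.1,0.3,-0.1]],
  [[1.4,2.3,0.1],[0,0,0]],
  [[1.4,2.2,0.2],[0,0,0]],
  [[0,0,0],[0,0,0]],
])

```text
clock: 10.3
position: [543.4, -290.7, 167.2]
ee_rot: [0.975, -0.152, 0.162, 0.02]
contact_force: [-0.1, -0.1, -1.1]
gripper_width: 29.8
grasp_force: 59.5
```

```bash
python3 - <<'E'
from plan import *
st=arm.read_state(); print(st["position"].round(1),st["gripper_width"],st["joints"].round(2))
for h in(150,101):d=delta(st,h);print(h,d[0].round(2),d[1].round(2))
E
```

```text
[ 543.4 -290.7  167.2] 29.83523159511231 [-0.22  0.29 -0.37  0.04 -0.59  1.45]
150 [-1.1   0.24  0.23] [-0.41 -0.68 -0.55]
101 [-4.17  0.3   4.05] [-0.41 -0.68 -0.55]
```

>>> drive_tool([
  [[-1.05,0.08,1.0],[-0.2,-0.35,-0.3]],
  [[-1.05,0.08,1.0],[-0.2,-0.35,-0.3]],
  [[-1.05,0.07,1.0],[0,0,0]],
  [[-1.05,0.07,1.0],[0,0,0]],
  [[0,0,0],[0,0,0]],
  [[0,0,0],[0,0,0]],
])

```text
clock: 10.9
position: [515.2, -282.7, 116.1]
ee_rot: [0.977, -0.146, 0.155, 0.024]
contact_force: [0.3, -0.4, 0.2]
gripper_width: 29.8
grasp_force: 59.5
```

```bash
python3 - <<'E'
from plan import *
import pickle
st=arm.read_state(); print(st["position"].round(1),st["gripper_width"])
d=delta(st,101);print(d[0].round(2),d[1].round(2))
T=get_image("top");S=get_image("side");pickle.dump((T,S),open("pics/ts1.pkl","wb"))
# predicted case corners
C=SO+101*u-RT.apply(0*CT); 
K=np.array([C+a*41*u+b*16*yr+e*4.25*xs for a in(-1,1) for b in(-1,1) for e in(-1,1)])
out=[]
for c,(x0,y0) in((T,(365,180)),(S,(310,215))):
    im=cv2.resize(c["img"][y0:y0+110,x0:x0+80,::-1],None,fx=5,fy=5,interpolation=2)
    for q in proj(c,K): cv2.circle(im,tuple(int(v) for v in (q-[x0,y0]+.5)*5),2,(0,0,255),-1)
    out.append(im)
cv2.imwrite("pics/i.png",np.hstack(out))
E
```

```text
[ 515.2 -282.7  116.1] 29.784540538690294
[0.26 0.16 0.15] [-0.02  0.09  0.3 ]
```

View pics/i.png

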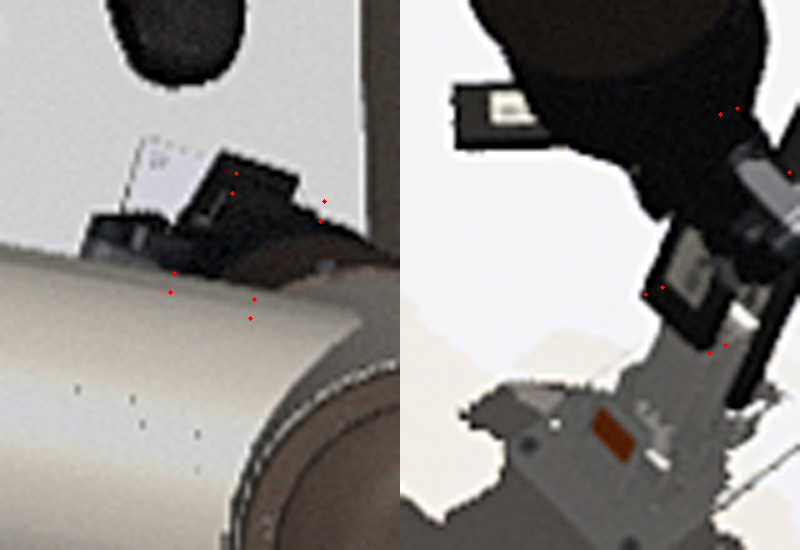

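In the side view the case hangs label-forward above the front slot. Its bottom corners are at crop (645,297) and (702,352), and I predicted (645,294) and (709,353). I'll measure this offset to sub-pixel accuracy.

```bash
cat > meas.py <<'E'
from plan import *
def meas(S,st,x0=340,y0=255,x1=376,y1=292):
    # predicted with actual tool pose
    Rn=R.from_quat(st["ee_rot"]); C=st["position"]+Rn.apply(CT)
    X,Y,Zt=Rn.as_matrix().T; f=X*np.cos(PHI)-Zt*np.sin(PHI); n=-X*np.sin(PHI)-Zt*np.cos(PHI)
    K={k:proj(S,C-41*f+b*16*Y+4.25*n) for k,b in(("L",-1),("R",1))}
    J=np.array([proj(S,C-41*f+d)-proj(S,C-41*f) for d in(yr,xs,u)])
    return C,f,K,J
E
python3 - <<'E'
from meas import *; import pickle
T,S=pickle.load(open("pics/ts1.pkl","rb")); st=arm.read_state()
C,f,K,J=meas(S,st); print("mid",C.round(1),"want",(SO+101*u).round(1)); print({k:v.round(1) for k,v in K.items()}); print("px per mm yr,xs,u",J.round(2).tolist())
g=cv2.cvtColor(S["img"],cv2.COLOR_RGB2GRAY).astype(int)
for r in range(262,290): print(r,g[r,352:384].tolist())
E
```

```text
mid [ 517.4 -283.4  114.5] want [ 519.1 -285.6  112.9]
{'L': array([357.2, 273. ]), 'R': array([370. , 284.8])}
px per mm yr,xs,u [[-0.4, -0.37], [0.38, -0.18], [0.18, -0.42]]
262 [243, 244, 243, 244, 244, 243, 244, 244, 249, 254, 195, 0, 1, 15, 67, 107, 112, 88, 31, 0, 12, 13, 12, 11, 12, 11, 19, 46, 66, 52, 20, 30]
263 [244, 243, 244, 243, 244, 243, 244, 244, 253, 239, 87, 0, 4, 39, 89, 108, 104, 98, 61, 0, 7, 12, 12, 15, 8, 4, 13, 23, 30, 22, 9, 20]
264 [244, 243, 244, 244, 243, 243, 244, 246, 255, 231, 0, 1, 13, 67, 103, 101, 99, 103, 75, 20, 11, 6, 9, 14, 12, 11, 11, 15, 12, 9, 5, 7]
265 [243, 243, 244, 243, 244, 243, 244, 248, 255, 191, 0, 4, 28, 76, 104, 99, 103, 103, 94, 66, 5, 9, 6, 9, 10, 6, 7, 14, 8, 9, 9, 14]
266 [244, 243, 243, 244, 244, 243, 246, 255, 242, 88, 0, 3, 58, 101, 104, 102, 100, 82, 69, 67, 38, 40, 33, 21, 24, 11, 11, 7, 9, 11, 5, 11]
267 [243, 244, 244, 243, 243, 244, 249, 254, 193, 0, 0, 12, 70, 109, 102, 99, 92, 68, 48, 50, 47, 52, 53, 53, 37, 1, 12, 10, 11, 16, 10, 8]
268 [243, 244, 244, 243, 244, 246, 255, 243, 91, 0, 5, 40, 87, 105, 98, 99, 90, 76, 65, 
[... 2289 characters left out ...]
7, 13, 0]
285 [236, 237, 228, 221, 236, 248, 254, 203, 79, 81, 87, 89, 90, 88, 94, 94, 90, 67, 65, 80, 85, 95, 91, 89, 92, 96, 88, 53, 10, 15, 11, 0]
286 [237, 233, 227, 236, 249, 255, 231, 128, 79, 87, 90, 88, 90, 89, 88, 93, 90, 90, 96, 100, 94, 93, 89, 90, 94, 101, 68, 11, 14, 16, 0, 2]
287 [234, 234, 245, 244, 195, 171, 135, 80, 84, 89, 86, 87, 90, 90, 88, 89, 92, 91, 95, 94, 84, 87, 89, 90, 94, 92, 52, 7, 10, 13, 0, 106]
288 [235, 242, 216, 148, 93, 72, 74, 85, 86, 89, 89, 88, 87, 91, 87, 89, 88, 91, 90, 89, 85, 87, 88, 94, 92, 73, 22, 10, 22, 9, 9, 188]
289 [244, 230, 121, 73, 80, 80, 82, 89, 90, 90, 90, 89, 89, 87, 89, 88, 92, 92, 94, 86, 87, 89, 92, 95, 87, 54, 4, 15, 14, 0, 20, 206]
```

Predicted and observed bottom corners agree within about 1 px, so the grasp model holds. I'll correct the small pose error and lower to just above the lip.

>>> drive_tool([
  [[0.26,0.16,0.15],[0,0.1,0.3]],
  [[0,0,0],[0,0,0]],
  [[-0.46,0,0.59],[0,0,0]],
  [[-0.46,0,0.59],[0,0,0]],
  [[-0.46,0,0.59],[0,0,0]],
  [[-0.46,0,0.59],[0,0,0]],
  [[0,0,0],[0,0,0]],
  [[0,0,0],[0,0,0]],
])

```text
clock: 11.8
position: [507.2, -282.2, 87.1]
ee_rot: [0.976, -0.148, 0.156, 0.024]
contact_force: [0.6, -0.2, -0.8]
gripper_width: 29.6
grasp_force: 59.5
```

```bash
cat > chk2.py <<'E'
from meas import *; import pickle,sys
st=arm.read_state(); h=float(sys.argv[1])
d=delta(st,h);print(d[0].round(2),d[1].round(2),st["gripper_width"].round(1),st["joints"].round(2))
C=st["position"]+R.from_quat(st["ee_rot"]).apply(CT)-SO; print("slot x,y,z of mid",(C@xs).round(1),(C@yr).round(1),(C@u).round(1))
S=get_image("side"); C,f,K,J=meas(S,st)
x0,y0=320,240
im=cv2.resize(S["img"][y0:y0+100,x0:x0+80,::-1],None,fx=6,fy=6,interpolation=2)
for q in K.values(): cv2.circle(im,tuple(int(v) for v in (q-[x0,y0]+.5)*6),2,(0,0,255),-1)
if len(sys.argv)>2: cv2.imwrite("pics/"+sys.argv[2],im)
E
python3 chk2.py 71 j.png
```

```text
Traceback (most recent call last):
  File "chk2.py", line 3, in <module>
    d=delta(st,h);print(d[0].round(2),d[1].round(2),st["gripper_width"].round(1),st["joints"].round(2))
                                                    ^^^^^^^^^^^^^^^^^^^^^^^^^
AttributeError: 'float' object has no attribute 'round'
```

```bash
sed -i 's/st\["gripper_width"\].round(1)/st["gripper_width"]/' chk2.py; python3 chk2.py 71 j.png
```

```text
[ 0.04 -0.03  0.  ] [ 0.01 -0.01  0.01] 29.556828622633166 [-0.22  0.34 -0.55  0.08 -0.36  1.42]
slot x,y,z of mid -0.3 -0.3 70.8
```

View pics/j.png

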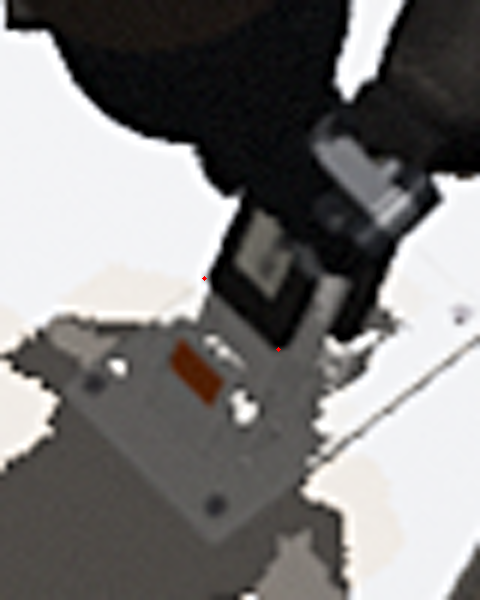

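The side view shows the case in front of the fin behind the slot, with its bottom edge from (210,282) to (277,348) just above the lip. That is about 0.7 mm off in y. I'll nudge it and lower gently into the slot.

>>> drive_tool([
  [[0.03,-0.06,0.02],[0,0,0]],
  [[-0.19,0,0.24],[0,0,0]],
  [[-0.19,0,0.24],[0,0,0]],
  [[-0.19,0,0.24],[0,0,0]],
  [[0,0,0],[0,0,0]],
])

```text
clock: 12.35
position: [504.1, -280.6, 78.0]
ee_rot: [0.976, -0.149, 0.155, 0.024]
contact_force: [-0.5, 0.4, -0.4]
gripper_width: 30.0
grasp_force: 59.5
```

>>> drive_tool([
  [[-0.19,0,0.24],[0,0,0]],
  [[-0.19,0,0.24],[0,0,0]],
  [[-0.19,0,0.24],[0,0,0]],
  [[0,0,0],[0,0,0]],
])

```text
clock: 12.75
position: [501.1, -279.7, 69.4]
ee_rot: [0.976, -0.149, 0.155, 0.024]
contact_force: [0.9, 0.4, 0.1]
gripper_width: 30.2
grasp_force: 59.5
```

```bash
python3 chk2.py 50
```

```text
[-0.08  0.02  0.17] [ 0.01  0.04 -0.02] 30.15973015725145 [-0.21  0.36 -0.59  0.09 -0.3   1.4 ]
slot x,y,z of mid -0.4 0.2 51.9
```

>>> drive_tool([
  [[-0.16,0,0.2],[0,0,0]],
  [[-0.16,0,0.2],[0,0,0]],
  [[0,0,0],[0,0,0]],
])

```text
clock: 13.1
position: [499.5, -279.2, 64.8]
ee_rot: [0.976, -0.149, 0.155, 0.024]
contact_force: [0.3, 0.6, -0.0]
gripper_width: 30.3
grasp_force: 59.5
```

>>> drive_tool([
  [[-0.12,0,0.16],[0,0,0]],
  [[0,0,0],[0,0,0]],
])

```text
clock: 13.3
position: [499.2, -279.1, 63.1]
ee_rot: [0.976, -0.149, 0.156, 0.024]
contact_force: [0.3, 0.5, -0.8]
gripper_width: 29.6
grasp_force: 59.5
```

>>> drive_tool([
  [[-0.12,0,0.16],[0,0,0]],
  [[0,0,0],[0,0,0]],
])

```text
clock: 13.5
position: [498.5, -278.9, 61.2]
ee_rot: [0.976, -0.149, 0.156, 0.024]
contact_force: [-0.7, -0.1, -0.4]
gripper_width: 29.7
grasp_force: 59.5
```

```bash
python3 chk2.py 41
```

```text
[-0.13  0.03  0.19] [ 0.01 -0.01 -0.01] 29.65987011717013 [-0.21  0.37 -0.61  0.1  -0.27  1.39]
slot x,y,z of mid -0.2 0.3 43.2
```

>>> drive_tool([
  [[-0.06,0,0.08],[0,0,0]],
  [[0,0,0],[0,0,0]],
])

```text
clock: 13.75
position: [498.4, -278.8, 60.4]
ee_rot: [0.976, -0.149, 0.156, 0.024]
contact_force: [0.2, 1.3, -0.3]
gripper_width: 29.9
grasp_force: 59.5
```

>>> drive_tool([
  [[-0.06,0,0.08],[0,0,0]],
  [[0,0,0],[0,0,0]],
])

```text
clock: 13.95
position: [498.0, -278.7, 59.4]
ee_rot: [0.976, -0.149, 0.156, 0.024]
contact_force: [0.0, 0.3, -0.1]
gripper_width: 29.9
grasp_force: 59.5
```

>>> drive_tool([
  [[-0.06,0,0.08],[0,0,0]],
  [[0,0,0],[0,0,0]],
])

```text
clock: 14.15
position: [498.3, -278.7, 58.9]
ee_rot: [0.976, -0.148, 0.156, 0.024]
contact_force: [-0.1, 1.0, 1.0]
gripper_width: 29.4
grasp_force: 59.7
```

>>> drive_tool([
  [[-0.06,0,0.08],[0,0,0]],
  [[0,0,0],[0,0,0]],
])

```text
clock: 14.35
position: [498.8, -278.8, 58.7]
ee_rot: [0.976, -0.148, 0.157, 0.024]
contact_force: [1.2, -0.0, 4.6]
gripper_width: 29.8
grasp_force: 59.8
```

>>> drive_tool([
  [[-0.06,0,0.08],[0,0,0]],
  [[0,0,0],[0,0,0]],
])

```text
clock: 14.55
position: [499.2, -278.9, 58.5]
ee_rot: [0.976, -0.148, 0.158, 0.024]
contact_force: [0.4, -0.7, 7.3]
gripper_width: 29.6
grasp_force: 60.0
```

The foot is on the slot floor, with about 7 N of contact and the middle where planned. I'll relieve the push, open and back away.

>>> drive_tool([
  [[0.1,0,-0.13],[0,0,0]],
  [[0,0,0],[0,0,0]],
])

```text
clock: 14.75
position: [498.5, -278.7, 58.8]
ee_rot: [0.976, -0.148, 0.157, 0.024]
contact_force: [0.4, -0.1, 3.2]
gripper_width: 29.6
grasp_force: 59.7
```

>>> drive_tool([
  [[0,0,0],[0,0,0]],
  [[0,0,0],[0,0,0]],
  [[0,0,0],[0,0,0]],
  [[0,0,0],[0,0,0]],
], claw=4.6)

```text
clock: 15.15
position: [497.3, -278.5, 57.8]
ee_rot: [0.976, -0.149, 0.155, 0.024]
contact_force: [-0.8, 1.0, -0.0]
gripper_width: 45.9
grasp_force: 0.0
```

>>> drive_tool([
  [[0,0,-0.5],[0,0,0]],
  [[0,0,-1],[0,0,0]],
  [[0,0,-2],[0,0,0]],
  [[0,0,-3],[0,0,0]],
  [[0,0,-3],[0,0,0]],
  [[-2,0,-3],[0,0,0]],
  [[-3,0,-2],[0,0,0]],
  [[-3,-2,-1],[0,0,0]],
  [[-2,-4,-1],[0,0,0]],
  [[-2,-4,0],[0,0,0]],
  [[0,-4,0],[0,0,0]],
  [[0,0,0],[0,0,0]],
])

```text
clock: 16.35
position: [382.7, -93.4, 179.4]
ee_rot: [0.977, -0.144, 0.158, 0.023]
contact_force: [0.2, 0.1, 0.0]
gripper_width: 46.0
grasp_force: 0.0
```

>>> drive_tool([
  [[0,-4,0],[0,0,0]],
  [[0,-4,0],[0,0,0]],
  [[0,-4,0],[0,0,0]],
  [[0,-4,0],[0,0,0]],
  [[0,-3,0],[0,0,0]],
  [[0,0,0],[0,0,0]],
])

```text
clock: 16.95
position: [440.1, 87.5, 179.0]
ee_rot: [0.976, -0.147, 0.157, 0.023]
contact_force: [0.1, -0.9, 0.7]
gripper_width: 45.8
grasp_force: 0.0
```

```bash
python3 - <<'E'
from plan import *
T=get_image("top");S=get_image("side")
K=lambda h0:np.array([SO+dx*1.65*xs+a*82*u+b*16*yr+e*4.25*xs for dx in(1,) for a in(0,1) for b in(-1,1) for e in(-1,1)])
out=[]
for c,(x0,y0) in((T,(368,190)),(S,(325,225))):
    im=cv2.resize(c["img"][y0:y0+110,x0:x0+80,::-1],None,fx=5,fy=5,interpolation=2)
    for q in proj(c,K(0)): cv2.circle(im,tuple(int(v) for v in (q-[x0,y0]+.5)*5),2,(0,0,255),-1)
    out.append(im)
cv2.imwrite("pics/k.png",np.hstack(out))
E
```

```text
(no output)
```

View pics/k.png

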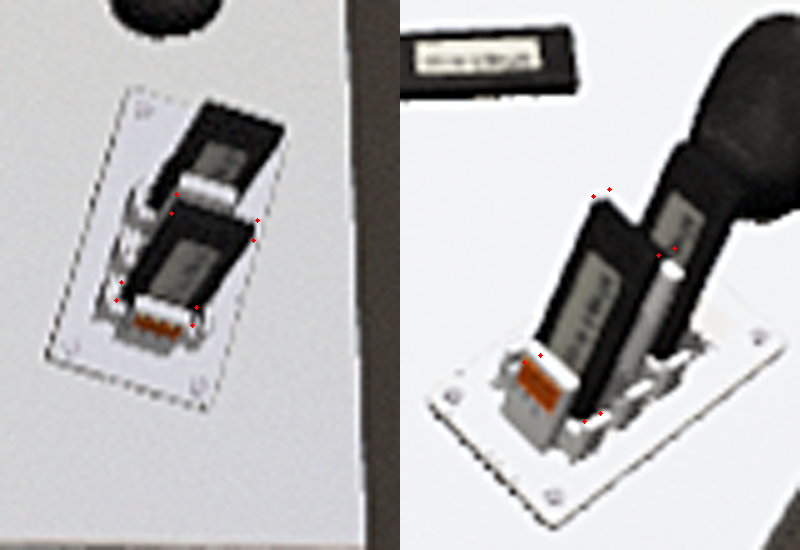

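The final view shows the case standing in the front slot, label forward and parallel to the rear case. Its top corners, at crop (178,203) and (255,228), are offset from the rear case's (205,102) and (284,127) by almost exactly two slot pitches. The height, lean and centring therefore match, and the arm is clear.

```bash
python3 -c "
from bench import arm
print(arm.job_done())"
```

```text
the job is handed in; nothing more can be done
None
```

The case is standing in the rack's front slot, fully home, about centred and leaning back like the rear case; the gripper has let go and is clear, nothing else was touched, and the job was handed in after about 17 s.

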